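# Lock a pressure gauge onto the comparison pump's quick-connect port

## Task

Take the pressure gauge out of the wooden block and mount it on the free port of the comparison pump: pass its T-shaped foot down through the slot in the port's lid, press it home against the sprung seal by feel, turn it a quarter turn clockwise (seen from above), and let it rise, still in the grip, into its seat so that it stands locked and upright with its dial facing the same way as the reference gauge. Go gently: the gauge and the port must never bear on each other with more than 30 N, and leave the cup, the wrench, the weights and the adapter where they are.

Things in the scene. Friction and masses are not known exactly. Their poses are not given: they have to be found in the camera images.
- gauge: Loose pressure gauge, 0.32 kg (varies by a quarter), starts upright, foot down in a well of the wooden block; lifts straight out. Origin: centre of the underside of its T-foot; z up along the stem; dial faces +x. The T-bar lies along y: 32 mm long, 12 wide (x), 8 thick (z 0-8), edges rounded 1.5. Round shank 12 dia. from z 8 to 25.5.
- gauge_collar (a point): Centre of the underside of the gauge's round steel collar (46 mm dia., 8 thick), 25.5 mm above the gauge's origin. It rests on the wooden block at the start, and is what meets the port head's top when the foot is pressed home. Above the collar: a brass hex 31 mm over corners, 20 high, then a short neck.
- gauge_grip (a point): Point to grasp the gauge, 127.5 mm above its origin. The case is a round steel can, 90 mm dia. (bezel 94), axis along x at 105.5 mm, top at 150.5 mm; its two flat faces lie 20 mm either side of this point along x: pinch it across them from above, 40 mm wide.
- gauge_dial (a point): Centre of the gauge's white dial, 105.5 mm above its origin and 20 mm to the gauge's +x. The back is plain.
- pump: Comparison test pump, fixed: blue base plate 180 x 310 mm, manifold along y, screw press with red-balled handle to its front (+x, 175 mm out, 125 mm high). A digital reference gauge is fixed on its +y port (105 mm from the middle, 187 mm high, dial facing +x); its -y port is free. Origin: bench level, middle of the base plate; z up.
- port (a point): Free port: centre of the top of its square steel head (60 x 60 mm) at middle setting, axes as the pump's. The head screws up and down its standpipe to level the gauges: its true top is anywhere within 9 mm above or below this point, held fast. This is not measured: feel for it. Slot, home and seat points below shift up or down with it by the same amount.
- port_slot (a point): Middle of the slot in the head's 16 mm thick lid, 8 mm below its top: 34.5 mm long along x, 14.5 mm wide, no chamfer. The T-foot passes only with its T-bar along the port's x; for this job with the dial facing the port's +y. The other way round would end with the dial to the rear.
- port_home (a point): Where the foot's underside is when home, 25.5 mm below the head's top: the collar meets the head, rigid beyond. Only in the last 1.5 mm before that is the T-bar below the lid and free to turn. A sprung seal meets the foot 17 mm below the top and pushes up 7 N, rising to 8.7 N at home (the gauge weighs 2.5-4 N).
- port_seat (a point): Where the foot's underside is when locked, 21 mm below the head's top. Stops allow only a clockwise quarter turn (from above), to the dial facing +x. There, eased up, it rises 4.5 mm from home, the T-bar 3 mm into a cross groove (15 mm wide) under the lid, with 5 degrees of play. Let go while still pressed down, it snaps up with over 30 N.
- gauge_block: Beech block that holds the gauge, fixed, 80 x 150 x 50 mm high, with two wells 38 mm square and 28 deep, 70 mm apart along its y; the gauge stands in the one at its -y side. Origin: centre of the underside.
- cup: Bystander: clear plastic cup, 68 mm across, 85 mm high, standing; origin at the centre of its underside.
- wrench: Bystander: steel wrench, 180 mm long, lying flat; origin at its middle, on the bench.
- weights: Bystander: stack of steel weight discs, 104 mm across, 65 mm high with its knob; origin at the centre of its underside.
- adapter: Bystander: small brass hex adapter, 31 mm across, 32 mm high, standing; origin at the centre of its underside.
Not all that is in view belongs to the job. What is shaped like the gauge but orange or pink is not meant.

How it is judged:
By the outcome, as a careful person would: the job done as asked, in the order asked, and still so for the second after the job is handed in, with the robot touching nothing.
It also fails if it takes over 64 s, if anything falls off the work surface, if the arm or the gripper's body presses on something with over 40 N, if the wrist force passes 120 N, or if a joint passes its speed limit or range.

## Robot

A 6-joint arm with a two-finger parallel gripper is mounted at the origin on the work surface. World frame = base frame: x ahead of the robot, y to its left, z up, the work surface at z = 0. Lengths are in mm, angles in rad, forces in N, time in s.
With the tool pointing down it reaches from about 425 to 925 mm from the base axis. Payload 12.5 kg.
Tool frame: the origin (TCP) lies midway between the tips of the shut fingers; the grasp point (between the pads) lies 19 mm behind it; z points along the fingers, y is the direction in which the jaws open and shut (so a half turn about z gives the same grasp; the last joint's range is limited). The gripper opens to 85 mm and grips with 20 to 120 N. Pads are 22 mm wide; open, the fingers measure 114 mm over their backs; the gripper's body (76 mm by 85 mm) begins 54 mm behind the grasp point. The pads swing forward as they close: fully open they stand 13 mm farther back than shut.
Start: joints at [0.994, 0.491, 1.559, -0, 1.092, -0.106], TCP at [283.486, 557.028, 231.327] pointing down, gripper open.
Joint ranges: [-3.1, 3.1], [-0.84, 2.19], [0.05, 2.79], [-1.13, 4.28], [0.06, 2.93], [-2.69, 2.69]. Speed limits (rad/s): [2.22, 2.22, 2.79, 3.14, 3.14, 3.14].

## Interface

Orientations are given as a rotation vector (axis times angle).
In Python, from workcell import sense, grab_frame, job_done gives the robot as it stands. The module is installed in compiled form; this text tells all that it offers.
- The arm moves only by the shell command python3 -m crank 'ROWS' [OPENING] [FORCE]. ROWS is a JSON object of lists of equal length, an entry for each row: "travel": the shift along the tool's x, y, z in mm, a list of three; "twist": the turn, a rotation vector about the tool's x, y, z in degrees, a list of three. A call has 1 to 20 rows; each row is the pose to reach, as a shift and turn from the pose measured when the call began, along the tool's axes at that moment; what a row does not reach only later rows make up. A row lasts 1/12 s, in which the tool goes at most 41.7 mm and 7.16 degrees, less where a joint would pass 70% of its speed; a pose out of reach is approached as far as the arm can. A call with a gripper value outside its range is refused whole. OPENING is the opening, from 0 (shut) to 1 (fully open), set as the call begins (- or left out, the last holds). The fingers move at their own pace and stop on an object; FORCE is the grip in N (left out, the last holds). Time passes only in rows, so rows that repeat a pose let the fingers close. It gives the time, the measured TCP pose, the force and the opening at its end, in the units of the state.
- sense(): the state, without advancing time (a new reading comes with each control period).
- grab_frame(name): name is "scene" or "top" or "wrist"; returns a dict with "pixels" (420x560x3 uint8, red, green, blue), "camera_matrix" (3x3 intrinsics, pixels), "world_from_camera" (4x4, takes a point from camera to world coordinates). Camera axes: x right, y up, looking along -z (the intrinsics and any distortion apply to the point x, -y, -z); pixel columns grow to the right and rows downward; lengths in mm; the calibration is good to about 2 mm. The wrist camera is an equidistant fisheye: a pixel r from the principal point sees the ray r / f radians off the axis. A picture is of the moment at which its call begins. There is no depth.
- job_done(): hands the job in, once; it reports no verdict.
The state is a dict: "time_s": time; "joint_positions": joint angles; "qvel": joint speeds; "joint_torque": joint torques, N m; "ee_pos": TCP position; "tool_rot": TCP orientation; "wrist_force": force on the tool from outside, world axes, zero at the start; "ft_torque": the same for the moment, N m; "gripper_width": finger opening in mm.
Only numpy, scipy, OpenCV 4.12 (cv2) and the standard library are available. Lean on these libraries where they do the work, as an engineer would, in place of code of your own. Each camera call takes 0.05 s, during which the arm holds its last target. There are 200 camera calls.

## Working session

There is one attempt and no reset: what is moved stays moved. The work goes in short steps, Python scripts to look and compute and a shell command to move; the robot and the scene stay as the last step left them, time stands still between calls to the robot, and variables do not carry over. Pictures are saved under pics/ and viewed, about 8 in all and at most 12, crops included, and the job is handed in when it is done.

```bash
mkdir -p pics; ls
cat > h.py <<'E'
import numpy as np, cv2
from workcell import sense, grab_frame
from scipy.spatial.transform import Rotation as R
def save(name,fn):
    f=grab_frame(name); cv2.imwrite(f'pics/{fn}.png',f['pixels'][:,:,::-1]); np.savez(f'pics/{fn}.npz',**f); return f
def load(fn): return dict(np.load(f'pics/{fn}.npz'))
def ray(f,u,v,fish=False):
    K=f['camera_matrix'];T=f['world_from_camera']
    a=(u-K[0,2])/K[0,0];b=(v-K[1,2])/K[1,1]
    if fish:
        r=np.hypot(a,b);s=np.sinc(r/np.pi) if r>0 else 1
        d=np.array([a*s,b*s,np.cos(r)])
    else: d=np.array([a,b,1.])
    d=d*[1,-1,-1]; d=T[:3,:3]@d
    return T[:3,3],d/np.linalg.norm(d)
def onz(f,u,v,z,fish=False):
    o,d=ray(f,u,v,fish); return o+d*(z-o[2])/d[2]
def tri(rs):
    A=sum(np.eye(3)-np.outer(d,d) for o,d in rs);b=sum((np.eye(3)-np.outer(d,d))@o for o,d in rs)
    p=np.linalg.solve(A,b);return p,[np.linalg.norm((np.eye(3)-np.outer(d,d))@(p-o)) for o,d in rs]
def proj(f,p,fish=False):
    T=f['world_from_camera'];K=f['camera_matrix'];q=(T[:3,:3].T@(np.asarray(p,float)-T[:3,3]))*[1,-1,-1]
    if fish:
        t=np.arctan2(np.hypot(q[0],q[1]),q[2]);h=np.hypot(q[0],q[1]);x=q[0]/h*t,q[1]/h*t
    else:x=q[0]/q[2],q[1]/q[2]
    return K[0,0]*x[0]+K[0,2],K[1,1]*x[1]+K[1,2]
E
python3 - <<'E'
from h import *
for n in('scene','top','wrist'):
    f=save(n,n+'0');print(n,f['camera_matrix'].round(1).tolist(),f['world_from_camera'].round(3).tolist())
    print([k for k in f])
print(sense())
a=[cv2.imread(f'pics/{n}0.png') for n in('scene','top')]
cv2.imwrite('pics/a.png',cv2.resize(a[0],(800,600)))
cv2.imwrite('pics/b.png',cv2.resize(a[1],(800,600)))
E
```

```text
pics
scene [[465.6, 0.0, 278.8], [0.0, 465.6, 214.0], [0.0, 0.0, 1.0]] [[0.87, -0.323, 0.373, 1008.206], [0.493, 0.54, -0.683, -945.478], [0.019, 0.778, 0.629, 949.582], [0.0, 0.0, 0.0, 1.0]]
['pixels', 'camera_matrix', 'world_from_camera']
top [[447.2, 0.0, 279.1], [0.0, 447.2, 206.6], [0.0, 0.0, 1.0]] [[-0.042, 0.978, -0.206, 257.681], [-0.999, -0.041, 0.01, -19.899], [0.002, 0.207, 0.978, 1300.838], [0.0, 0.0, 0.0, 1.0]]
['pixels', 'camera_matrix', 'world_from_camera']
wrist [[325.2, 0.0, 281.7], [0.0, 325.2, 215.8], [0.0, 0.0, 1.0]] [[0.454, -0.861, -0.231, 226.301], [0.891, 0.439, 0.116, 586.831], [0.001, -0.258, 0.966, 373.827], [0.0, 0.0, 0.0, 1.0]]
['pixels', 'camera_matrix', 'world_from_camera']
{'time_s': 0.15, 'joint_positions': array([ 9.94444325e-01,  4.91404742e-01,  1.55930853e+00,  1.85416863e-05,
        1.09168016e+00, -1.05600076e-01]), 'qvel': array([-0.00094613, -0.00036019, -0.00264606,  0.0019089 , -0.00096248,
       -0.00049147]), 'joint_torque': array([ 2.17897243e-03, -6.18702149e+01, -2.61693746e+01, -1.08292279e-04,
        3.19042018e-03, -9.49454420e-05]), 'ee_pos': array([283.36250463, 556.89650826, 230.87245721]), 'tool_rot': array([-7.32593367e-01, -3.05468985e+00,  1.17669320e-03]), 'wrist_force': array([-0.37904951, -0.07813632, -0.13466951]), 'ft_torque': array([-0.03142173,  0.00807529, -0.03433929]), 'gripper_width': 85.1163366220566}
```

View pics/a.png

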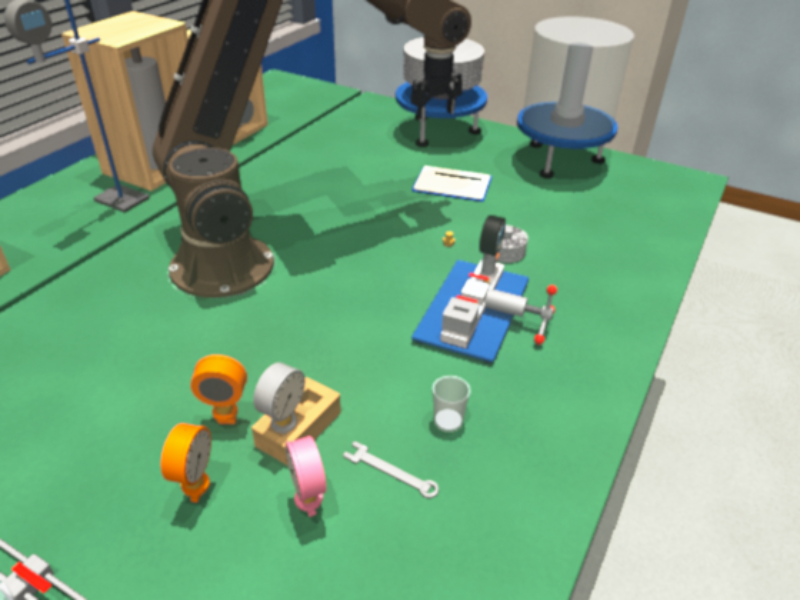

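View pics/b.png

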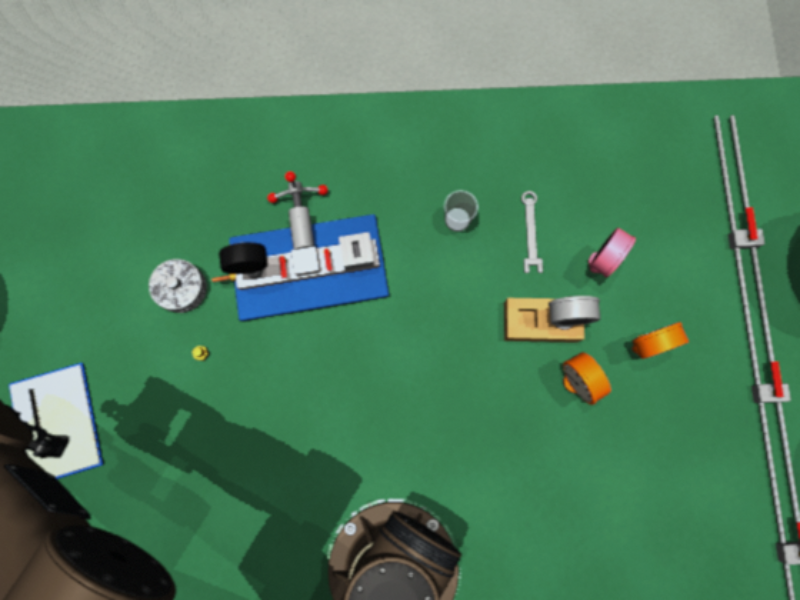

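Scene view: the grey gauge is on the wooden block at (280,400), with its dial facing the camera side. The blue pump is at (470,310), with the reference gauge behind it and the free port at (460,315). In the top view (800x600), the pump is at (310,265), its port head at (356,250), and the gauge at (575,308).

Run:
```python
from h import *
t=load('top0');s=load('scene0')
def big(m):
    c,_=cv2.findContours(m,0,1);return max(c,key=cv2.contourArea)
for n,f in(('top',t),('scene',s)):
    hsv=cv2.cvtColor(f['pixels'],cv2.COLOR_RGB2HSV)
    m=cv2.inRange(hsv,(105,150,60),(125,255,255)); m[:150 if n=='top' else 170]=0
    if n=='scene': m[:,:250]=0
    else: m[:,:140]=0;m[260:]=0
    c=cv2.convexHull(big(m)); r=cv2.boxPoints(cv2.minAreaRect(c)); q=cv2.approxPolyDP(c,5,True)[:,0]
    print(n,'blue',q.tolist(),[onz(f,*p,10).round(0)[:2].tolist() for p in q])
    if n=='top':
        w=np.array([onz(f,*p[0],10)[:2] for p in c],np.float32);print(cv2.minAreaRect(w))
    m=cv2.inRange(hsv,(10,70,90),(25,190,255))
    if n=='top': m[:,:340]=0
    else: m[:250]=0;m[:,:170]=0
    c=cv2.convexHull(big(m));q=cv2.approxPolyDP(c,3,True)[:,0];print(n,'wood',q.tolist(),[onz(f,*p,50).round(0)[:2].tolist() for p in q])
T=cv2.imread('pics/top0.png');S=cv2.imread('pics/scene0.png')
A=np.hstack([cv2.resize(T[150:230,160:280],(400,267),interpolation=2),cv2.resize(T[190:270,345:465],(400,267),interpolation=2)])
B=np.hstack([cv2.resize(S[150:260,285:395],(300,300),interpolation=2),cv2.resize(S[245:335,165:255],(300,300),interpolation=2)])
B=cv2.copyMakeBorder(B,0,0,0,200,0)
cv2.imwrite('pics/c.png',np.vstack([A,B]))
```

```text
top blue [[262, 152], [271, 206], [168, 223], [165, 202], [219, 157]] [[701.0, 11.0], [533.0, -10.0], [495.0, 293.0], [558.0, 303.0], [691.0, 141.0]]
((599.5846557617188, 152.6636505126953), (179.38690185546875, 309.22027587890625), 7.260654926300049)
top wood [[408, 228], [407, 237], [355, 236], [354, 211], [383, 209]] [[444.0, -395.0], [419.0, -390.0], [428.0, -243.0], [500.0, -246.0], [502.0, -329.0]]
scene blue [[321, 183], [332, 186], [356, 224], [344, 252], [290, 236]] [[493.0, 301.0], [534.0, 305.0], [684.0, 156.0], [702.0, 19.0], [533.0, -0.0]]
scene wood [[214, 264], [236, 275], [237, 287], [200, 324], [179, 312], [177, 298]] [[430.0, -246.0], [504.0, -249.0], [530.0, -283.0], [519.0, -425.0], [453.0, -422.0], [421.0, -390.0]]
```

View pics/c.png

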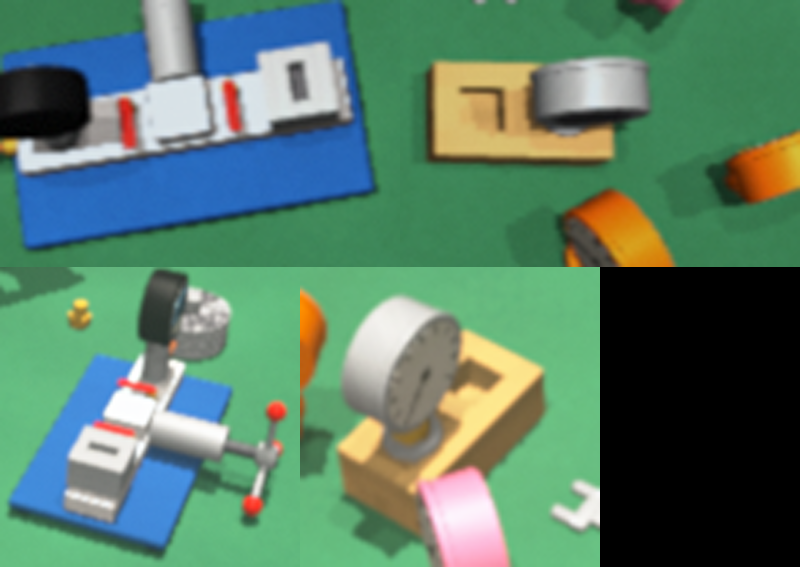

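Top crop: the port head slot is at crop (298,80), and the can at (590,90) is square to the block to within a few degrees. The plate measures 179x309 as it should, so I trust it: pump at about (600,153), yaw 7°. Next I'll triangulate the slot and work out the first move.

```bash
cat >> h.py <<'E'
def delta(p,th,tilt=False):
    s=sense();M=R.from_rotvec(s['tool_rot']).as_matrix();a=np.radians(th)
    y=np.array([np.cos(a),np.sin(a),0]);z=np.array([0,0,-1.]);N=np.stack([np.cross(y,z),y,z],1)
    print('travel',(M.T@(np.array(p)-s['ee_pos'])).round(2).tolist(),'twist',np.degrees(R.from_matrix(M.T@N).as_rotvec()).round(2).tolist(),'t',round(s['time_s'],2))
def st():
    s=sense();M=R.from_rotvec(s['tool_rot']).as_matrix()
    print('t',round(s['time_s'],2),'p',s['ee_pos'].round(2).tolist(),'th',np.degrees(np.arctan2(M[1,1],M[0,1])).round(2),'z',M[:,2].round(4).tolist(),'F',s['wrist_force'].round(2).tolist(),'M',s['ft_torque'].round(3).tolist(),'w',round(s['gripper_width'],2))
E
python3 - <<'E'
from h import *
t=load('top0');s=load('scene0')
print('slot',tri([ray(t,249.4,174),ray(s,321.7,217.1)]))
# dial centre seen only in scene; can top
print(onz(t,345+595/3.333-400/3.333,190+90/3.333,150))
delta((585,45,330),97.2);
E
```

```text
slot (array([611.20103013,  46.5646237 ,  84.57776478]), [np.float64(0.7102687843124175), np.float64(0.7102687843126018)])
[ 458.9898278 -356.4422325  150.       ]
travel [-500.99, -319.48, -98.92] twist [-0.04, -0.02, -34.17] t 0.15
```

```bash
python3 -m crank '{"travel":[[-20,-10,-60],[-501,-319,-99],[-501,-319,-99],[-501,-319,-99],[-501,-319,-99],[-501,-319,-99],[-501,-319,-99],[-501,-319,-99],[-501,-319,-99],[-501,-319,-99],[-501,-319,-99],[-501,-319,-99],[-501,-319,-99],[-501,-319,-99],[-501,-319,-99],[-501,-319,-99],[-501,-319,-99],[-501,-319,-99],[-501,-319,-99],[-501,-319,-99]],"twist":[[0,0,-5],[0,0,-34],[0,0,-34],[0,0,-34],[0,0,-34],[0,0,-34],[0,0,-34],[0,0,-34],[0,0,-34],[0,0,-34],[0,0,-34],[0,0,-34],[0,0,-34],[0,0,-34],[0,0,-34],[0,0,-34],[0,0,-34],[0,0,-34],[0,0,-34],[0,0,-34]]}' 1 60
python3 - <<'E'
from h import *
save('wrist','w1');st()
cv2.imwrite('pics/w1b.png',cv2.resize(cv2.imread('pics/w1.png'),(800,600)))
delta((459,-345,330),-3.5)
E
```

```text
time_s: 1.82
ee_pos: [584.6, 46.8, 330.1]
tool_rot: [0.195, -3.135, 0.001]
wrist_force: [-1.1, 0.3, -1.2]
gripper_width: 85.4
t 1.87 p [584.66, 46.75, 330.19] th 97.13 z [-0.0005, -0.0006, -1.0] F [1.05, 0.05, -0.76] M [0.004, -0.035, 0.019] w 85.9
travel [173.29, -373.13, 0.47] twist [-0.05, 0.0, 100.63] t 1.87
```

View pics/w1b.png

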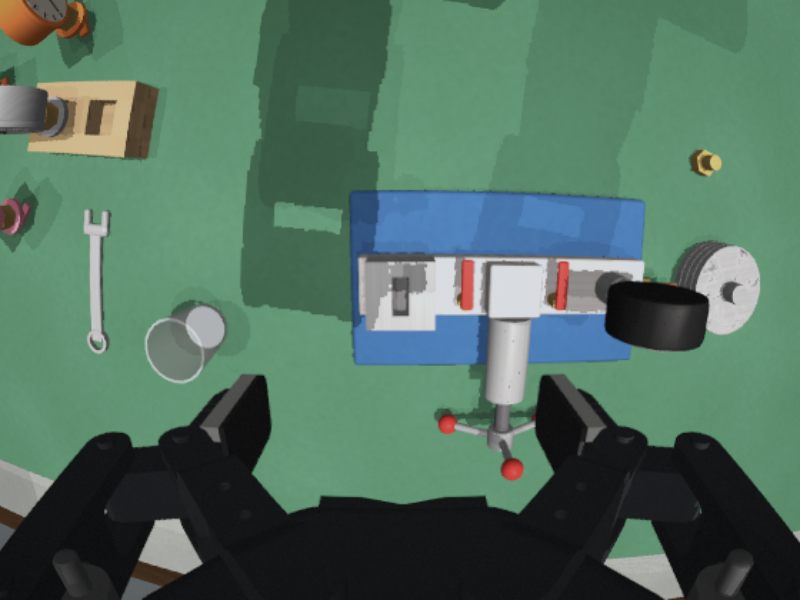

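Wrist view: the slot is at (400,297) of 800x600, upright in the picture, so its long axis is along the tool's x, as wanted. The pump edges are level, which confirms the yaw of about 7°. I'll measure the slot from this picture after the next move.

```bash
python3 -m crank '{"travel":[[173,-373,0],[173,-373,0],[173,-373,0],[173,-373,0],[173,-373,0],[173,-373,0],[173,-373,0],[173,-373,0],[173,-373,0],[173,-373,0],[173,-373,0],[173,-373,0],[173,-373,0],[173,-373,0],[173,-373,0],[173,-373,0],[173,-373,0],[173,-373,0]],"twist":[[0,0,100.6],[0,0,100.6],[0,0,100.6],[0,0,100.6],[0,0,100.6],[0,0,100.6],[0,0,100.6],[0,0,100.6],[0,0,100.6],[0,0,100.6],[0,0,100.6],[0,0,100.6],[0,0,100.6],[0,0,100.6],[0,0,100.6],[0,0,100.6],[0,0,100.6],[0,0,100.6]]}'
python3 - <<'E'
from h import *
save('wrist','w2');st()
w=cv2.imread('pics/w1.png');cv2.imwrite('pics/w2b.png',np.vstack([cv2.resize(cv2.imread('pics/w2.png')[:300],(560,300)),cv2.copyMakeBorder(cv2.resize(w[170:240,240:320],(340,297),interpolation=2),0,0,0,220,0)]))
f=load('w1');g=cv2.cvtColor(f['pixels'],cv2.COLOR_RGB2GRAY)
m=(g<90).astype(np.uint8);m[:185]=0;m[228:]=0;m[:,:262]=0;m[:,298:]=0
c,_=cv2.findContours(m,0,1)
for k in c:
    if cv2.contourArea(k)>15: print(cv2.minAreaRect(k),cv2.boundingRect(k))
for z in(80,90,100): print(onz(f,280,208,z,True))
E
```

```text
time_s: 3.37
ee_pos: [459.5, -344.5, 330.6]
tool_rot: [2.284, 2.157, -0.001]
wrist_force: [0.1, -0.0, 0.3]
gripper_width: 85.1
t 3.42 p [459.42, -344.58, 330.55] th -3.32 z [-0.0004, -0.0006, -1.0] F [-0.14, 0.46, 1.05] M [0.046, -0.001, -0.002] w 85.2
((280.0, 207.0), (26.0, 10.0), 90.0) (275, 194, 11, 27)
[615.80515767  49.22346609  80.        ]
[613.39314671  48.96732562  90.        ]
[610.98113575  48.71118514 100.        ]
```

View pics/w2b.png

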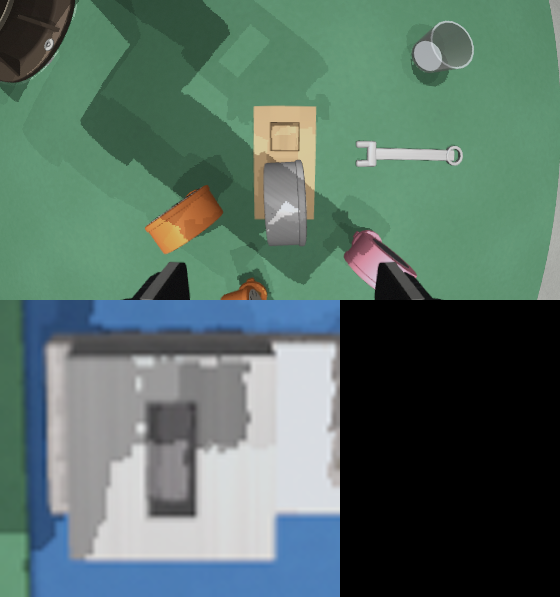

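The two crops are clear. In the lower one, the slot outline is at u 274.6–286.1, v 194–221 of the original picture, centred in the head (u 256–304.7, v 182.7–231.2). In the upper one the can is at (285,203), nearly square, with the bezel and dial to the right (world +x). I'll go closer over the gauge.

```bash
python3 -m crank '{"travel":[[-9,-1,110],[-9,-1,110],[-9,-1,110],[-9,-1,110],[-9,-1,110],[-9,-1,110]],"twist":[[0,0,0],[0,0,0],[0,0,0],[0,0,0],[0,0,0],[0,0,0]]}'
python3 - <<'E'
from h import *
save('wrist','w3');st()
cv2.imwrite('pics/w3b.png',cv2.resize(cv2.imread('pics/w3.png')[100:380,180:400],(629,600*4//3)[:2])[:600] if 0 else cv2.resize(cv2.imread('pics/w3.png')[100:400,130:430],(600,600)))
f=load('w1')
for z in(80,86,92): 
  q=[onz(f,u,v,z,True) for u,v in((280.3,182.7),(280.3,231.2),(256,207),(304.7,207))]
  print(z,np.linalg.norm(q[0]-q[1]),np.linalg.norm(q[2]-q[3]),onz(f,280.35,207.4,z,True))
E
```

```text
time_s: 3.92
ee_pos: [458.5, -354.1, 222.4]
tool_rot: [2.282, 2.155, -0.001]
wrist_force: [0.5, 0.3, 0.6]
gripper_width: 85.3
t 3.97 p [458.58, -354.07, 222.74] th -3.28 z [0.0019, -0.0029, -1.0] F [0.4, 0.07, 1.02] M [-0.037, -0.014, 0.047] w 85.37
80 62.13140094701094 60.653364462330856 [614.98935758  49.56123454  80.        ]
86 61.18332457944663 59.727841770366354 [613.55459947  49.40239617  86.        ]
92 60.235248211882315 58.802319078401865 [612.11984136  49.2435578   92.        ]
```

View pics/w3b.png

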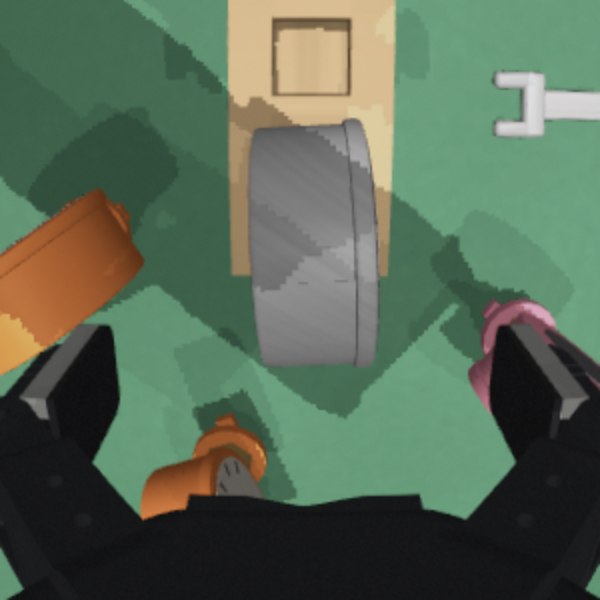

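Close view: the can spans crop (249–378, 119–366). The back face corners are at about (257,129) and (265,365), and the bezel's front corners at about (352,119) and (370,364). Now I'll solve for centre and yaw using tangent rays.

Run:
```python
from h import *
f=load('w3')
s=sense();P=s['ee_pos'];M=R.from_rotvec(s['tool_rot']).as_matrix()
def solve(n,ff,r,name):
    res=[]
    o=M.T@(f['world_from_camera'][:3,3]-P); D=[]
    for u,v in(n,ff):
        _,d=ray(f,130+u/2,100+v/2,True);D.append(M.T@d)
    # project to tool x-z plane
    e=[d[[0,2]]/np.hypot(d[0],d[2]) for d in D]; b=e[0]+e[1];b/=np.hypot(*b)
    half=np.arccos(e[0]@e[1])/2; dist=r/np.sin(half)
    c=o[[0,2]]+b*dist; zc=P[2]-130; cx=o[0]+b[0]*(zc-o[2])/b[1]
    pts=[o+d*(dist*np.cos(half)/np.hypot(d[0],d[2])) for d in D]
    print(name,'centre by size x,z',c.round(1),'expect z',round(zc,1),'x at that z',round(cx,2));print(np.round(pts,1), 'yaw',np.degrees(np.arctan2(pts[1][1]-pts[0][1],pts[1][0]-pts[0][0])))
solve((257,129),(265,365),45,'back');solve((352,119),(370,364),47,'front')
```

```text
back centre by size x,z [-3.9 96.5] expect z 92.7 x at that z -2.84
[[ 40.8 -16.4 101. ]
 [-44.2 -13.3  76.4]] yaw 177.96227519609005
front centre by size x,z [-2.3 98.3] expect z 92.7 x at that z -0.75
[[ 44.5  19.4 102.2]
 [-44.4  26.1  77.3]] yaw 175.66018779846826
```

```bash
python3 -m crank '{"travel":[[-2,4,15],[-2,4,55],[-2,4,94],[-2,4,94],[-2,4,94],[-2,4,94]],"twist":[[0,0,-3],[0,0,-3],[0,0,-3],[0,0,-3],[0,0,-3],[0,0,-3]]}' 1 90
python3 -c "
from h import *
st();save('wrist','w4')"
```

```text
time_s: 4.47
ee_pos: [463.6, -357.4, 131.5]
tool_rot: [2.222, 2.211, -0.001]
wrist_force: [0.8, -0.1, -0.5]
gripper_width: 85.2
t 4.47 p [463.63, -357.43, 131.5] th -0.27 z [0.0043, -0.0052, -1.0] F [0.75, -0.05, -0.53] M [-0.042, 0.041, 0.039] w 85.18
```

```bash
python3 -m crank '{"travel":[[0,0,0],[0,0,0],[0,0,0],[0,0,0],[0,0,0],[0,0,0],[0,0,0],[0,0,0],[0,0,0],[0,0,0],[0,0,0],[0,0,0]],"twist":[[0,0,0],[0,0,0],[0,0,0],[0,0,0],[0,0,0],[0,0,0],[0,0,0],[0,0,0],[0,0,0],[0,0,0],[0,0,0],[0,0,0]]}' 0 90
python3 - <<'E'
from h import *
st();save('wrist','w5')
cv2.imwrite('pics/w5b.png',cv2.imread('pics/w5.png'))
delta((463.6,-357.4,129),-0.3)
E
```

```text
time_s: 5.52
ee_pos: [463.6, -357.7, 132.8]
tool_rot: [2.221, 2.21, -0.001]
wrist_force: [-2.5, 0.6, 9.0]
gripper_width: 39.2
t 5.52 p [463.61, -357.71, 132.76] th -0.26 z [0.0053, -0.0066, -1.0] F [-2.47, 0.59, 9.04] M [0.204, 0.605, -0.0] w 39.18
travel [0.34, 0.0, 3.75] twist [0.3, 0.37, 0.03] t 5.57
```

View pics/w5b.png

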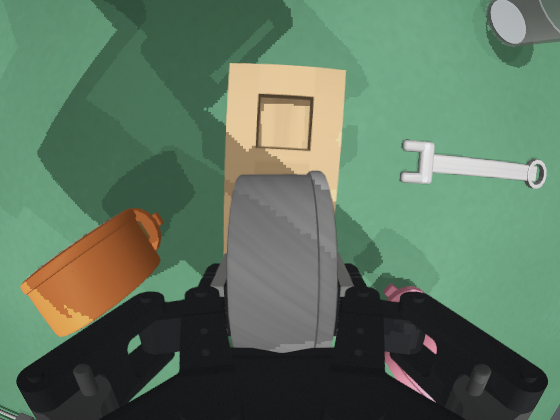

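The gauge is gripped at 39.2 mm, square in the pads, near tangent at about (280,174) in the picture. The wooden block now shows only behind it. Lifting.

```bash
python3 - <<'E'
from h import *
s=sense();np.savez('grasp.npz',M=R.from_rotvec(s['tool_rot']).as_matrix(),p=s['ee_pos'])
f=load('w5');g=cv2.cvtColor(f['pixels'],cv2.COLOR_RGB2HSV)
for u in(250,270,290,318): print(u,[(v,f['pixels'][v,u].tolist()) for v in range(168,180)][::1] if u==270 else '', 'wood->can v', next(v for v in range(160,200) if g[v,u,1]<50))
P=s['ee_pos']
c=f['world_from_camera'][:3,3]
for v,r in((174.5,45),):
    _,d=ray(f,275,v,True); yz=d[[1,2]]/np.hypot(d[1],d[2]); n=np.array([-yz[1],yz[0]])
    for zc in(130,):
        for sg in(-1,1):
            # centre=(y,zc): n.(centre-c)=sg*r
            y=c[1]+(sg*r-n[1]*(zc-c[2]))/n[0]; print('centre world y',round(y,2),'vs TCP',round(y-P[1],2))
E
python3 -m crank '{"travel":[[0,0,-5],[0,0,-20],[0,0,-60],[0,0,-100],[0,0,-130],[0,0,-130],[0,0,-130]],"twist":[[0,0,0],[0,0,0],[0,0,0],[0,0,0],[0,0,0],[0,0,0],[0,0,0]]}'
python3 - <<'E'
from h import *
st()
for n in('scene','top'):save(n,n+'6')
E
```

```text
250  wood->can v 175
270 [(168, [150, 127, 93]), (169, [151, 127, 94]), (170, [150, 127, 94]), (171, [150, 126, 94]), (172, [150, 126, 93]), (173, [143, 121, 91]), (174, [115, 102, 86]), (175, [87, 87, 87]), (176, [91, 91, 91]), (177, [96, 96, 95]), (178, [98, 97, 98]), (179, [99, 98, 99])] wood->can v 175
290  wood->can v 175
318  wood->can v 171
centre world y -357.07 vs TCP 0.64
centre world y -266.2 vs TCP 91.51
time_s: 6.15
ee_pos: [463.0, -356.9, 264.2]
tool_rot: [2.219, 2.209, -0.001]
wrist_force: [-0.4, -0.3, -3.0]
gripper_width: 38.8
t 6.15 p [463.03, -356.89, 264.16] th -0.26 z [0.0072, -0.0084, -0.9999] F [-0.41, -0.31, -2.95] M [0.009, 0.061, 0.032] w 38.83
```

```bash
cat >> h.py <<'E'
def delta2(p,th):
    s=sense();M=R.from_rotvec(s['tool_rot']).as_matrix();G=np.load('grasp.npz')['M']
    t0=np.degrees(np.arctan2(G[1,1],G[0,1]));N=R.from_euler('z',th-t0,degrees=True).as_matrix()@G
    print('travel',(M.T@(np.array(p)-s['ee_pos'])).round(2).tolist(),'twist',np.degrees(R.from_matrix(M.T@N).as_rotvec()).round(2).tolist(),'t',round(s['time_s'],2))
def ort(th):
    s=sense();M=R.from_rotvec(s['tool_rot']).as_matrix();G=np.load('grasp.npz')['M']
    t0=np.degrees(np.arctan2(G[1,1],G[0,1]));N=R.from_euler('z',th-t0,degrees=True).as_matrix()@G
    return N
E
python3 -c "
from h import *
delta2((614.1,49.5,265),97.2)"
```

```text
travel [406.54, 149.8, -4.93] twist [-0.63, 0.38, -97.46] t 6.25
```

```bash
python3 -m crank '{"travel":[[60,20,-5],[150,55,-5],[250,92,-5],[330,121,-5],[406.5,150,-5],[406.5,150,-5],[406.5,150,-5],[406.5,150,-5],[406.5,150,-5],[406.5,150,-5],[406.5,150,-5],[406.5,150,-5],[406.5,150,-5],[406.5,150,-5],[406.5,150,-5],[406.5,150,-5],[406.5,150,-5],[406.5,150,-5]],"twist":[[-0.6,0.4,-97.5],[-0.6,0.4,-97.5],[-0.6,0.4,-97.5],[-0.6,0.4,-97.5],[-0.6,0.4,-97.5],[-0.6,0.4,-97.5],[-0.6,0.4,-97.5],[-0.6,0.4,-97.5],[-0.6,0.4,-97.5],[-0.6,0.4,-97.5],[-0.6,0.4,-97.5],[-0.6,0.4,-97.5],[-0.6,0.4,-97.5],[-0.6,0.4,-97.5],[-0.6,0.4,-97.5],[-0.6,0.4,-97.5],[-0.6,0.4,-97.5],[-0.6,0.4,-97.5]]}'
python3 - <<'E'
from h import *
st();delta2((614.1,49.5,220),97.2)
E
```

```text
time_s: 7.75
ee_pos: [614.2, 49.3, 264.5]
tool_rot: [-0.194, 3.131, 0.009]
wrist_force: [-0.4, -0.2, -3.1]
gripper_width: 38.7
t 7.75 p [614.15, 49.31, 264.5] th 97.11 z [0.0043, 0.006, -1.0] F [-0.37, -0.22, -3.09] M [-0.059, -0.033, -0.007] w 38.7
travel [0.25, -0.04, 44.5] twist [0.01, -0.09, -0.09] t 7.75
```

```bash
python3 -m crank '{"travel":[[0.2,0,25],[0.2,0,46],[0.2,0,46],[0.2,0,46],[0.2,0,46]],"twist":[[0,0,0],[0,0,0],[0,0,0],[0,0,0],[0,0,0]]}'
python3 - <<'E'
from h import *
st();save('scene','s7')
cv2.imwrite('pics/s7b.png',cv2.resize(cv2.imread('pics/s7.png')[130:250,265:385],(600,600),interpolation=2))
E
```

```text
time_s: 8.17
ee_pos: [614.7, 49.5, 219.6]
tool_rot: [-0.193, 3.13, 0.009]
wrist_force: [1.1, 0.6, -2.0]
gripper_width: 39.1
t 8.17 p [614.69, 49.49, 219.64] th 97.08 z [0.0056, 0.006, -1.0] F [1.05, 0.59, -2.01] M [-0.006, -0.023, -0.014] w 39.05
```

View pics/s7b.png

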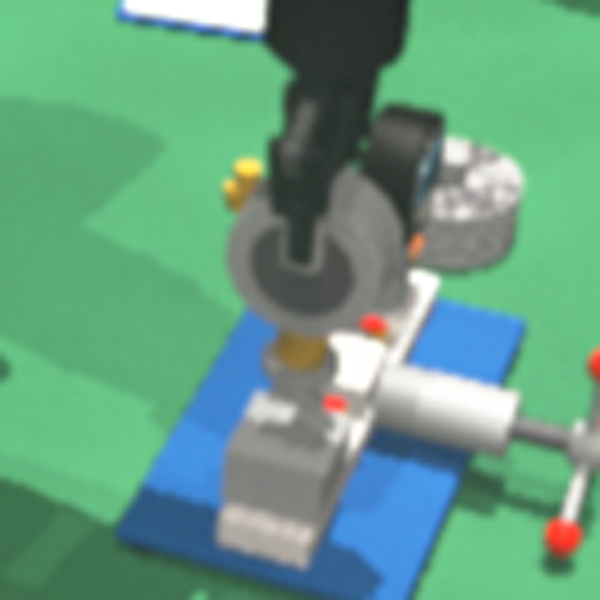

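Gauge is above the head with its plain back to the camera, so the dial faces the port's +y. The collar sits at crop (300,365), over the head at (290,430). Next, a gentle descent by feel.

```bash
python3 -m crank '{"travel":[[0.2,0,5],[0.4,0,10],[0.5,0,14],[0.5,0,14],[0.5,0,14]],"twist":[[0,0,0],[0,0,0],[0,0,0],[0,0,0],[0,0,0]]}'
python3 - <<'E'
from h import *
st();delta2((614.1,49.5,200),97.2)
E
```

```text
time_s: 8.63
ee_pos: [614.2, 49.5, 205.7]
tool_rot: [-0.193, 3.13, 0.009]
wrist_force: [0.1, 0.2, -3.4]
gripper_width: 39.1
t 8.63 p [614.24, 49.48, 205.67] th 97.08 z [0.0057, 0.0059, -1.0] F [0.12, 0.17, -3.4] M [-0.023, 0.021, -0.046] w 39.1
travel [0.17, 0.0, 5.67] twist [-0.0, -0.01, -0.12] t 8.63
```

```bash
cat > chk.py <<'E'
import sys
from h import *
st(); F=sense()['wrist_force']; sys.exit(0 if F[2]<float(sys.argv[1]) and np.hypot(F[0],F[1])<float(sys.argv[2]) else 1)
E
python3 -m crank '{"travel":[[0,0,1],[0,0,2],[0,0,2]],"twist":[[0,0,0],[0,0,0],[0,0,0]]}' >/dev/null; python3 chk.py 1 4 &&
python3 -m crank '{"travel":[[0,0,1],[0,0,2],[0,0,2]],"twist":[[0,0,0],[0,0,0],[0,0,0]]}' >/dev/null && python3 chk.py 1 4 &&
python3 -m crank '{"travel":[[0,0,1],[0,0,2],[0,0,2]],"twist":[[0,0,0],[0,0,0],[0,0,0]]}' >/dev/null && python3 chk.py 1 4 &&
python3 -m crank '{"travel":[[0,0,1],[0,0,2],[0,0,2]],"twist":[[0,0,0],[0,0,0],[0,0,0]]}' >/dev/null && python3 chk.py 1 4 &&
python3 -m crank '{"travel":[[0,0,1],[0,0,2],[0,0,2]],"twist":[[0,0,0],[0,0,0],[0,0,0]]}' >/dev/null && python3 chk.py 1 4 &&
python3 -m crank '{"travel":[[0,0,1],[0,0,2],[0,0,2]],"twist":[[0,0,0],[0,0,0],[0,0,0]]}' >/dev/null && python3 chk.py 1 4 &&
python3 -m crank '{"travel":[[0,0,1],[0,0,2],[0,0,2]],"twist":[[0,0,0],[0,0,0],[0,0,0]]}' >/dev/null && python3 chk.py 1 4
```

```text
t 8.88 p [614.23, 49.53, 203.52] th 97.08 z [0.0055, 0.006, -1.0] F [-0.69, 0.24, -2.56] M [-0.046, -0.023, -0.003] w 39.36
t 9.13 p [614.17, 49.54, 201.29] th 97.08 z [0.0053, 0.0059, -1.0] F [0.36, -0.11, -3.96] M [-0.039, 0.092, -0.073] w 38.97
t 9.38 p [614.1, 49.57, 199.06] th 97.08 z [0.0049, 0.006, -1.0] F [-0.41, 0.13, -3.64] M [-0.057, 0.031, 0.035] w 39.29
t 9.63 p [614.03, 49.58, 196.82] th 97.08 z [0.0047, 0.006, -1.0] F [-0.4, 1.02, -3.54] M [0.052, 0.047, -0.012] w 38.98
t 9.88 p [614.03, 49.58, 194.7] th 97.08 z [0.0046, 0.006, -1.0] F [0.21, 0.45, -0.4] M [0.026, -0.032, 0.056] w 38.96
t 10.13 p [613.73, 49.58, 192.38] th 97.08 z [0.0037, 0.006, -1.0] F [-0.79, -0.43, -3.06] M [-0.049, 0.376, 0.023] w 38.81
t 10.38 p [613.65, 49.59, 190.06] th 97.08 z [0.0033, 0.006, -1.0] F [-1.42, 0.19, -3.8] M [-0.033, 0.261, 0.052] w 39.18
```

Light touch at foot height of about 86.5, and then it slipped in, so it's in the slot with the head top near 87 as measured. Continuing down, shifted slightly.

```bash
python3 -m crank '{"travel":[[0.3,0,1],[0.3,0,2],[0.3,0,2]],"twist":[[0,0,0],[0,0,0],[0,0,0]]}' >/dev/null; python3 chk.py 1 4 &&
python3 -m crank '{"travel":[[0,0,1],[0,0,2],[0,0,2]],"twist":[[0,0,0],[0,0,0],[0,0,0]]}' >/dev/null && python3 chk.py 1 4 &&
python3 -m crank '{"travel":[[0,0,1],[0,0,2],[0,0,2]],"twist":[[0,0,0],[0,0,0],[0,0,0]]}' >/dev/null && python3 chk.py 1 4 &&
python3 -m crank '{"travel":[[0,0,1],[0,0,2],[0,0,2]],"twist":[[0,0,0],[0,0,0],[0,0,0]]}' >/dev/null && python3 chk.py 1 4 &&
python3 -m crank '{"travel":[[0,0,1],[0,0,2],[0,0,2]],"twist":[[0,0,0],[0,0,0],[0,0,0]]}' >/dev/null && python3 chk.py 1 4
```

```text
t 10.63 p [613.43, 49.57, 187.83] th 97.08 z [0.0034, 0.006, -1.0] F [-0.13, -0.14, -2.76] M [-0.044, -0.01, -0.045] w 39.13
t 10.88 p [613.42, 49.59, 185.63] th 97.08 z [0.0033, 0.006, -1.0] F [0.1, -0.65, -3.26] M [0.022, -0.007, -0.018] w 39.04
t 11.13 p [613.4, 49.6, 183.39] th 97.07 z [0.0031, 0.006, -1.0] F [0.59, -0.61, -2.56] M [0.009, 0.065, -0.008] w 39.37
t 11.38 p [613.35, 49.62, 181.16] th 97.08 z [0.0029, 0.006, -1.0] F [0.55, 0.29, -2.58] M [0.006, 0.008, 0.051] w 39.16
t 11.63 p [613.27, 49.64, 178.91] th 97.08 z [0.0026, 0.0061, -1.0] F [-0.67, -0.26, -2.85] M [0.011, -0.036, 0.027] w 39.22
```

```bash
for i in 1; do python3 -m crank '{"travel":[[0,0,1],[0,0,2],[0,0,2]],"twist":[[0,0,0],[0,0,0],[0,0,0]]}' >/dev/null; python3 chk.py 8.5 4 &&
python3 -m crank '{"travel":[[0,0,1],[0,0,2],[0,0,2]],"twist":[[0,0,0],[0,0,0],[0,0,0]]}' >/dev/null && python3 chk.py 8.5 4 &&
python3 -m crank '{"travel":[[0,0,1],[0,0,2],[0,0,2]],"twist":[[0,0,0],[0,0,0],[0,0,0]]}' >/dev/null && python3 chk.py 8.5 4 &&
python3 -m crank '{"travel":[[0,0,1],[0,0,1.5],[0,0,1.5]],"twist":[[0,0,0],[0,0,0],[0,0,0]]}' >/dev/null && python3 chk.py 8.5 4 ; done
```

```text
t 11.88 p [613.46, 49.65, 177.34] th 97.08 z [0.0033, 0.006, -1.0] F [0.11, -0.2, 4.38] M [0.037, 0.262, -0.009] w 38.93
t 12.13 p [613.48, 49.66, 175.46] th 97.08 z [0.0036, 0.006, -1.0] F [-0.9, -0.48, 4.03] M [-0.015, 0.373, 0.02] w 39.02
t 12.38 p [613.51, 49.65, 173.31] th 97.08 z [0.0036, 0.006, -1.0] F [-1.14, 0.66, 4.61] M [0.001, 0.323, 0.045] w 39.03
t 12.63 p [613.53, 49.69, 171.78] th 97.08 z [0.0036, 0.006, -1.0] F [-0.86, 0.7, 3.58] M [0.015, 0.398, 0.014] w 39.31
```

```bash
python3 -m crank '{"travel":[[0,0,0.6],[0,0,1.2],[0,0,1.2]],"twist":[[0,0,0],[0,0,0],[0,0,0]]}' >/dev/null; python3 chk.py 8 4 &&
python3 -m crank '{"travel":[[0,0,0.6],[0,0,1.2],[0,0,1.2]],"twist":[[0,0,0],[0,0,0],[0,0,0]]}' >/dev/null && python3 chk.py 8 4 &&
python3 -m crank '{"travel":[[0,0,0.6],[0,0,1.2],[0,0,1.2]],"twist":[[0,0,0],[0,0,0],[0,0,0]]}' >/dev/null && python3 chk.py 8 4 &&
python3 -m crank '{"travel":[[0,0,0.6],[0,0,1.2],[0,0,1.2]],"twist":[[0,0,0],[0,0,0],[0,0,0]]}' >/dev/null && python3 chk.py 8 4
```

```text
t 12.88 p [613.54, 49.65, 170.58] th 97.08 z [0.0036, 0.006, -1.0] F [-1.12, -0.41, 5.43] M [-0.066, 0.383, -0.039] w 39.1
t 13.13 p [613.62, 49.65, 169.89] th 97.08 z [0.004, 0.006, -1.0] F [-2.5, -0.64, 9.18] M [-0.013, 0.641, 0.008] w 38.75
```

Collar contact at TCP z about 169.9, the predicted home position, with about 12 N on the head. Now work out the quarter turn about the vertical.

```bash
cat >> h.py <<'E'
def rotd(ang,dxy=(0,0),dz=0):
    s=sense();M=R.from_rotvec(s['tool_rot']).as_matrix()
    N=R.from_euler('z',ang,degrees=True).as_matrix()@M
    print('travel',(M.T@np.array([*dxy,dz])).round(2).tolist(),'twist',np.degrees(R.from_matrix(M.T@N).as_rotvec()).round(2).tolist())
E
python3 -c "
from h import *
# axis offset 0.8 along tool x
for a in(-30,-60,-89.9):
    o=lambda t:0.8*np.array([np.cos(np.radians(t+90)),np.sin(np.radians(t+90))])
    rotd(a,o(97.1)-o(97.1+a),-0.3)
st()"
```

```text
travel [0.11, -0.4, 0.3] twist [0.14, -0.16, 30.0]
travel [0.4, -0.69, 0.29] twist [0.28, -0.33, 60.0]
travel [0.8, -0.8, 0.29] twist [0.42, -0.49, 89.9]
t 13.13 p [613.62, 49.65, 169.89] th 97.08 z [0.004, 0.006, -1.0] F [-2.5, -0.64, 9.18] M [-0.013, 0.641, 0.008] w 38.75
```

```bash
python3 -m crank '{"travel":[[0,-0.1,0.2],[0,-0.2,0.3],[0.1,-0.3,0.3],[0.1,-0.3,0.3],[0.1,-0.4,0.3],[0.1,-0.4,0.3],[0.1,-0.4,0.3]],"twist":[[0,0,4],[0.1,-0.1,9],[0.1,-0.1,15],[0.1,-0.1,20],[0.1,-0.2,25],[0.1,-0.2,30],[0.1,-0.2,30]]}' >/dev/null; python3 chk.py 8 4; python3 -c "
from h import *
rotd(-30,(-.38,-.35),-.3);rotd(-60,(-.5,-.6),-.3)"
```

```text
t 13.72 p [614.12, 49.13, 169.94] th 66.77 z [0.0088, 0.0036, -1.0] F [-0.11, -0.8, 6.44] M [-0.099, 0.022, 0.004] w 38.96
travel [0.21, -0.47, 0.3] twist [0.2, -0.2, 30.0]
travel [0.22, -0.75, 0.29] twist [0.4, -0.41, 60.0]
```

```bash
python3 -m crank '{"travel":[[0,-0.1,0.3],[0.1,-0.2,0.3],[0.1,-0.3,0.4],[0.2,-0.4,0.4],[0.2,-0.5,0.4],[0.2,-0.5,0.4],[0.2,-0.5,0.4]],"twist":[[0,0,5],[0,0,10],[0.1,-0.1,15],[0.1,-0.1,20],[0.2,-0.2,25],[0.2,-0.2,30],[0.2,-0.2,30]]}' >/dev/null; python3 chk.py 9 4; python3 -c "
from h import *
save('wrist','w8');save('scene','s8')
rotd(-29,(-.2,-.3),-.3);rotd(-31,(-.2,-.3),-.3)"
```

```text
t 14.3 p [614.29, 48.63, 169.89] th 36.45 z [0.011, -0.0015, -0.9999] F [-0.26, -0.75, 5.22] M [-0.07, 0.006, 0.054] w 39.11
travel [-0.12, -0.34, 0.3] twist [0.22, -0.23, 29.0]
travel [-0.12, -0.34, 0.3] twist [0.24, -0.24, 31.0]
```

```bash
python3 -m crank '{"travel":[[0,-0.1,0.4],[0,-0.2,0.4],[-0.1,-0.2,0.4],[-0.1,-0.3,0.4],[-0.1,-0.3,0.4],[-0.1,-0.3,0.4],[-0.1,-0.3,0.4]],"twist":[[0,0,5],[0,0,10],[0.1,-0.1,15],[0.1,-0.1,20],[0.2,-0.2,25],[0.2,-0.2,29],[0.2,-0.2,29]]}' >/dev/null; python3 chk.py 9 4
python3 - <<'E'
from h import *
save('scene','s9');w=save('wrist','w9')
rotd(0,(0,0),1)
S=cv2.resize(cv2.imread('pics/s9.png')[130:250,265:385],(420,420),interpolation=2)
cv2.imwrite('pics/s9b.png',np.hstack([S,cv2.resize(cv2.imread('pics/w9.png')[120:360,180:396],(378,420))]))
E
```

```text
t 14.98 p [614.19, 48.42, 169.84] th 7.49 z [0.0094, -0.006, -0.9999] F [-3.01, -0.32, 7.24] M [-0.011, 0.581, -0.026] w 39.14
travel [-0.01, 0.01, -1.0] twist [0.0, 0.0, 0.0]
```

View pics/s9b.png

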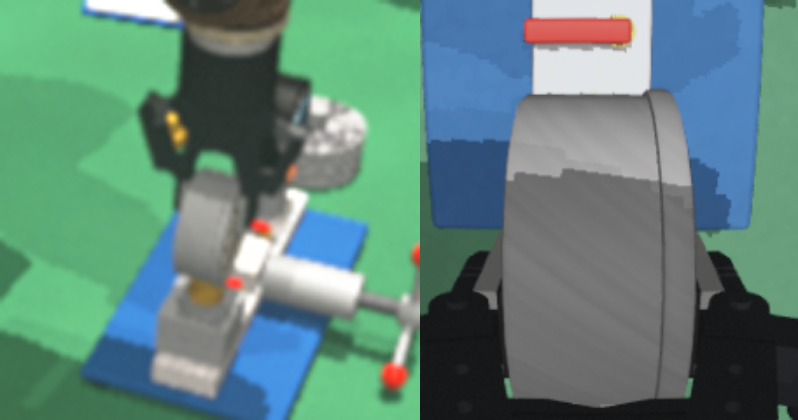

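The left crop shows the gauge low on the head, turned edge-on with its dial side to +x. The right crop shows the can square with the pump. The turn is complete and the gauge turned with the grip. Easing up.

```bash
cat > chk2.py <<'E'
import sys
from h import *
st(); F=sense()['wrist_force']; sys.exit(0 if F[2]>float(sys.argv[1]) and np.hypot(F[0],F[1])<5 else 1)
E
python3 -m crank '{"travel":[[0,-0.1,-0.3],[0,-0.3,-0.6],[0,-0.3,-1]],"twist":[[0,0,0.1],[0,0,0.2],[0,0,0.2]]}' >/dev/null; python3 chk2.py 0 &&
python3 -m crank '{"travel":[[0,-0.1,-0.3],[0,-0.2,-0.6],[0,-0.2,-1]],"twist":[[0,0,0],[0,0,0],[0,0,0]]}' >/dev/null && python3 chk2.py 0 &&
python3 -m crank '{"travel":[[0,0,-0.3],[0,0,-0.6],[0,0,-1]],"twist":[[0,0,0],[0,0,0],[0,0,0]]}' >/dev/null && python3 chk2.py 0 &&
python3 -m crank '{"travel":[[0,0,-0.3],[0,0,-0.6],[0,0,-0.8]],"twist":[[0,0,0],[0,0,0],[0,0,0]]}' >/dev/null && python3 chk2.py 0
```

```text
t 15.33 p [614.07, 48.39, 170.93] th 7.52 z [0.01, -0.0059, -0.9999] F [-0.16, -0.72, 4.43] M [0.072, 0.148, 0.03] w 39.29
t 15.58 p [614.01, 48.39, 172.04] th 7.52 z [0.0105, -0.0059, -0.9999] F [0.58, 0.22, 4.98] M [0.102, 0.029, 0.05] w 38.97
t 15.83 p [614.02, 48.39, 173.02] th 7.52 z [0.0105, -0.0059, -0.9999] F [-0.6, -0.1, 4.09] M [0.048, 0.075, 0.005] w 38.95
t 16.08 p [614.02, 48.43, 173.83] th 7.52 z [0.0105, -0.0058, -0.9999] F [-1.18, -0.16, 3.54] M [0.067, 0.121, -0.028] w 38.95
```

```bash
python3 -m crank '{"travel":[[0,0,-0.3],[0,0,-0.5],[0,0,-0.5]],"twist":[[0,0,0],[0,0,0],[0,0,0]]}' >/dev/null; python3 chk2.py 0.5 &&
python3 -m crank '{"travel":[[0,0,-0.3],[0,0,-0.5],[0,0,-0.5]],"twist":[[0,0,0],[0,0,0],[0,0,0]]}' >/dev/null && python3 chk2.py 0.5 &&
python3 -m crank '{"travel":[[0,0,-0.3],[0,0,-0.5],[0,0,-0.5]],"twist":[[0,0,0],[0,0,0],[0,0,0]]}' >/dev/null && python3 chk2.py 0.5 &&
python3 -m crank '{"travel":[[0,0,-0.3],[0,0,-0.5],[0,0,-0.5]],"twist":[[0,0,0],[0,0,0],[0,0,0]]}' >/dev/null && python3 chk2.py 0.5
```

```text
t 16.33 p [614.01, 48.39, 174.24] th 7.52 z [0.0104, -0.0059, -0.9999] F [-0.14, 0.48, 2.89] M [-0.004, -0.028, 0.017] w 38.78
t 16.58 p [613.98, 48.41, 174.27] th 7.52 z [0.0101, -0.0058, -0.9999] F [2.07, 0.95, -3.29] M [0.104, -0.501, 0.032] w 39.41
```

Seated: the load passed to the lid groove at z 174.25, 4.4 mm above home. Release, then retreat straight up.

```bash
python3 -m crank '{"travel":[[0,0,0.1],[0,0,0.1],[0,0,0.1],[0,0,0.1],[0,0,0.1],[0,0,0.1],[0,0,0.1],[0,0,0.1],[0,0,0.1],[0,0,0.1]],"twist":[[0,0,0],[0,0,0],[0,0,0],[0,0,0],[0,0,0],[0,0,0],[0,0,0],[0,0,0],[0,0,0],[0,0,0]]}' 1; python3 chk.py 5 4 && python3 -m crank '{"travel":[[0,0,-10],[0,0,-30],[0,0,-60],[0,0,-100],[0,0,-140],[0,0,-140],[0,0,-140]],"twist":[[0,0,0],[0,0,0],[0,0,0],[0,0,0],[0,0,0],[0,0,0],[0,0,0]]}'
python3 - <<'E'
from h import *
st();save('scene','s10');w=save('wrist','w10');save('top','t10')
S=cv2.resize(cv2.imread('pics/s10.png')[130:250,265:385],(420,420),interpolation=2)
cv2.imwrite('pics/s10b.png',np.hstack([S,cv2.resize(cv2.imread('pics/w10.png')[60:360,130:400],(378,420))]))
E
```

```text
time_s: 17.42
ee_pos: [614.0, 48.4, 174.2]
tool_rot: [2.064, 2.354, 0.004]
wrist_force: [-0.1, -0.5, -0.6]
gripper_width: 85.5
t 17.42 p [613.98, 48.4, 174.19] th 7.52 z [0.0101, -0.0058, -0.9999] F [-0.12, -0.47, -0.62] M [-0.033, -0.041, 0.006] w 85.54
time_s: 18.0
ee_pos: [613.0, 49.3, 317.3]
tool_rot: [2.061, 2.351, 0.009]
wrist_force: [0.1, 0.6, -1.4]
gripper_width: 85.4
t 18.0 p [612.97, 49.3, 317.26] th 7.53 z [0.0152, -0.0059, -0.9999] F [0.05, 0.61, -1.35] M [0.009, 0.045, 0.019] w 85.36
```

View pics/s10b.png

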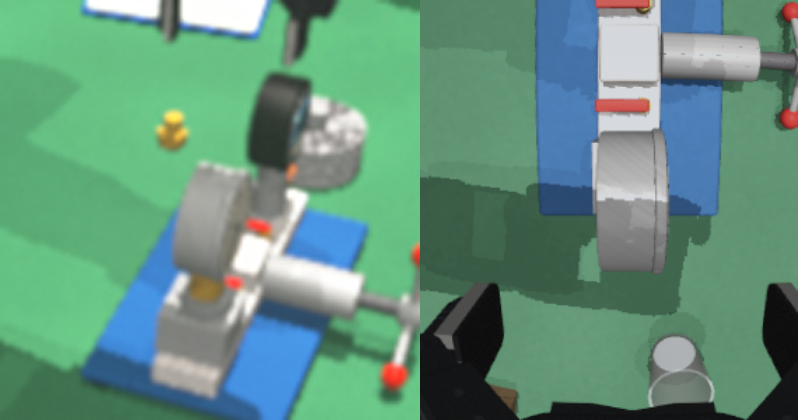

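The gauge stands upright on the port. In the left crop, its can at (212,220) is parallel to the reference gauge at (280,120). In the right crop, its bezel faces the handle (+x) side. The arm is clear of everything, so I'm handing the job in.

```bash
python3 -c "
from workcell import job_done
print(job_done())"
```

```text
the job is handed in; nothing more can be done
None
```

The gauge is mounted on the free port, locked and upright, with its dial facing the same way as the reference gauge. I handed the job in at about 18 s; no verdict was reported.

- **Fitting:** the foot touched the slot edge lightly at about 86.5 mm, then went in. It met the seal as expected and reached home with the tool at z ≈ 169.9 mm. I turned it 89.6° clockwise there.
- **Seating:** held in the grip, it rose 4.4 mm (4.5 expected) until the groove took the load. The grip then opened with no jump in force.
- **Forces:** the wrist read at most about 9 N, so gauge and port bore on each other with roughly 13 N by my estimate. I read it only at the end of each move, so a short peak in between would not show.
- **Last pictures:** the gauge stands upright and parallel to the reference gauge, with the arm clear.
- **Bystanders:** I steered clear of the cup, wrench, weights and adapter. The cup, weights and adapter look undisturbed; I did not measure any of them again, and the wrench was not in the last view.
- **Small disagreements:** the tool leaned up to 0.7° during the job, about 0.25° off its lean at the grasp when I let go. The first touch on the slot edge suggests I was a few tenths of a millimetre off along x.

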